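# Index the bench scanner to the labelling side and present the parcel

### The job

Turn the bench scanner to the labelling side: pull up the sprung knob of its swivel stand, swing the scanner round until it faces the roll of labels (the roll with the narrow core), and let the pin drop fully home in that hole. Then lay the small brown parcel flat on the bench with its label up, lengthwise in line with the scanner and midway between its window and the label roll, barcode end towards the scanner. Leave the label roll and the tape roll where they are.

Things in the scene. Friction and masses are not known exactly. Their poses are not given: they have to be found in the camera images.
- stand: Fixed swivel stand for a hand scanner: round grey base, 200 mm diameter, bolted down. Its bevelled index ring (68 mm high in all) has 16 holes, one every 22.5 degrees. Origin on the swivel axis at bench level; its -x axis points to the front hole, where the scanner is parked at the start.
- scan_head (a joint): Swivel of the scanner and knob about the stand's upright axis, rad: 0 at the front hole (start), positive anticlockwise from above, range -1.3 to 1.3; holes at every multiple of 0.3927. The scanner looks along the stand's -x axis turned by this angle. Friction about 0.12 N m; with the pin out it stays where it is left. Pin in hole: 0.012 rad of play each way.
- plunger (a joint): Sprung plunger carried by the swivelling head (10 mm pin, round tip), m: 0 fully home in a hole, 0.016 fully pulled; tip clear of the ring above 0.011. Let go between holes, it rides on the ring at about 0.011 and drops into the next hole passed. The spring pulls it home with 4 N at 0 and 8 N at 0.016.
- knob_grip (a point): Middle of the plunger's black knob (30 mm diameter; straight side from 8 mm below to 11 mm above this point along the axis). z axis: the pull, leaning 26 degrees outward from vertical; y: level tangent. At home 102 mm from the swivel axis, 121 mm up. The scanner's nose overhangs it from 235 mm up: a gripper pointing straight down hits it; one that leans outward like the knob clears it by 15 mm.
- scan_window (a point): Middle of the scanner's front window, 105 mm from the swivel axis and 257 mm up, above the knob; the scanner, 44 mm wide, black, reaches up to 315 mm and looks outward and 30 degrees down. Its nose stands out to 110 mm from the axis.
- read_spot (a point): Point at bench level straight in front of the scanner, 195 mm from the swivel axis, midway between the window and the near side of the label roll once the scanner faces it; turns with the head. Its +x axis points level towards the swivel axis.
- parcel: Loose brown cardboard parcel 100 x 64 x 50 mm (its x, y, z), about 0.25 kg, lying flat in front of the stand. Origin at the middle of its underside. A white barcode label lies on top at its +x end. Grip it across the 64 mm.
- label_roll: White roll of labels, 90 mm diameter, 50 mm high, with a narrow core, standing flat about 330 mm from the swivel axis, about 45 degrees to the left or to the right of the stand's front: which side varies. Origin at the middle of its underside.
- tape_roll: Roll of brown packing tape, 104 mm diameter, 45 mm high, with a wide core, standing likewise on the other side of the stand. Origin at the middle of its underside.
There are look-alikes about, which are no part of the job. What is shaped like the parcel but red is not meant.

How it is judged (in metres and radians):
On the way, in this order (a step that is already met when the one before it is completed fails the run):
1. the plunger is pulled up, its tip clear of the ring (value of joint plunger above 0.0112 m), for 0.1 s.
2. the scanner faces the label roll with the pin fully home in that hole, the parcel not yet moved from its place (less than 50 mm) (value of joint plunger below 0.002 m and y of label_roll in the frame of read_spot between -0.06 and 0.06 m and distance of parcel from where it was at the start of the episode below 0.05 m), for 0.2 s.
At the end, for the whole second after the job is handed in: Pin fully home (within 2 mm), scanner facing the label roll (roll within 60 mm of its line); parcel flat, still, label up, its middle within 30 mm along and 25 mm across of midway, its length within 12 degrees of the scanner's line, barcode end towards the scanner (value of joint plunger below 0.002 m and y of label_roll in the frame of read_spot between -0.06 and 0.06 m and x of parcel in the frame of read_spot between -0.03 and 0.03 m and y of parcel in the frame of read_spot between -0.025 and 0.025 m and height (world z) of parcel below 0.004 m and angle between parcel's own z axis and vertical below 0.08 rad and angle between the x axis of parcel and the x axis of read_spot, either way round below 0.21 rad and x of scan_window in the frame of parcel above 0 m and linear speed of parcel below 0.02 m/s and velocity of joint scan_head between -0.05 and 0.05 rad/s); the robot touches nothing.
It fails at once if the label roll is shifted more than 20 mm (distance of label_roll from where it was at the start of the episode above 0.02 m).
It fails at once if the tape roll is shifted more than 20 mm (distance of tape_roll from where it was at the start of the episode above 0.02 m).
It also fails if it takes over 64 s, if anything falls off the work surface, if the arm or the gripper's body presses on something with over 40 N, if the wrist force passes 120 N, or if a joint passes its speed limit or range.

### The arm

A 6-joint arm with a two-finger parallel gripper is mounted at the origin on a cart in front of the work surface, level with it; the furniture and walls round the work are solid. World frame = base frame: x ahead of the robot, y to its left, z up, the work surface at z = 0. Lengths are in m, angles in degrees, forces in N, time in s.
With the tool pointing down it reaches from about 0.35 to 0.875 m from the base axis. Payload 4.2 kg.
Tool frame: the origin (TCP) lies on the front face of the gripper's body, between the roots of the fingers; the fingertips stand finger_overhang ahead of it and the grasp point (between the pads) lies 51 mm ahead of it (finger_overhang is the distance from the TCP to the fingertips, in m); z points along the fingers, y is the line along which they close (so a half turn about z gives the same grasp; the last joint's range is limited). The gripper opens to 87 mm and grips with 3 to 60 N. Pads are 19 mm wide; open, the fingers measure 117 mm over their backs; the gripper's body (75 mm by 190 mm) begins 51 mm behind the grasp point.
Start: joints at [-59.553, 22.042, 0.453, 0, -68.411, -14.817], TCP at [0.168, -0.602, 0.292] pointing down, gripper open.
Joint ranges: [-179.83, 179.83], [-69.29, 118.12], [-61.27, 80.66], [-181.25, 117.63], [-171.15, -9.14], [-177.46, 177.46]. Speed limits (degrees/s): [159.86, 159.86, 180, 180, 180, 180].

### API

Orientations are given as a 3x3 rotation matrix whose columns are the frame's x, y, z axes.
In Python, from station import sense, capture, camera_model, finish_job, finger_overhang gives the robot as it stands. The module is installed in compiled form; this text tells all that it offers.
- The arm moves only by the tool jog_arm, never from a script. Its argument "rows" is a list that holds one entry, the list of rows, each a list of 4 numbers: the shift along the tool's x, y, z in m, then the turn about the tool's z in rad. A call has 1 to 20 rows; each row shifts and turns the commanded pose from where the row before left it, along the tool's axes as they then stand; what a row does not reach is not made up. A row lasts 1/8 s, in which the tool goes at most 62.5 mm and 10.7 degrees, less where a joint would pass 70% of its speed; a pose out of reach is approached as far as the arm can. A call is refused whole if a number of a shift passes 0.0625 or a number of a turn 0.188, either way. A call with a gripper value outside its range is refused whole. "claw" is the opening, from 0 (shut) to 1 (fully open), set as the call begins (left out, the last holds). The fingers move at their own pace and stop on an object; the grip force is fixed at half the most. Time passes only in rows, so rows that do not move let the fingers close. It gives the time, the measured TCP pose, the force, the opening and the grip force at its end, in the units of the state.
- sense(): the state, without advancing time (a new reading comes with each control period).
- capture(name): name is "side" or "top" or "wrist"; returns the picture (480x640x3 uint8, red, green, blue); there is no depth.
- camera_model(name): a dict with "fovy" (degrees; the focal length in pixels is half the picture's height over the tangent of half this angle, whatever the lens; pixels are square), "cx", "cy" (the principal point, pixels), "eye" and "rotation" of the camera in the world. Camera axes: x right, y down, z forward; pixel columns grow to the right and rows downward; lengths in m; the calibration is good to about 2 mm. A picture is of the moment at which its call begins: read the wrist's pose just before it. camera_model takes no time and is no camera call; for the wrist camera it gives the pose at the moment of the call.
- finish_job(): hands the job in; it is judged then, once.
The state is a dict: "time_s": time; "joints": joint angles; "joint_velocities": joint speeds; "effort": joint torques, N m; "tcp_pos": TCP position; "ee_rot": TCP orientation; "wrist_force": force on the tool from outside, world axes, zero at the start; "moment": the same for the moment, N m; "gripper_width": opening from 0.0 (shut) to 1.0 (fully open); "gripper_force": force on a finger pad.
Only numpy, scipy, OpenCV 4.12 (cv2) and the standard library are available. Lean on these libraries where they do the work, as an engineer would, in place of code of your own. Each camera call takes 0.05 s, during which the arm holds its last target. There are 200 camera calls.

## Working session

There is one attempt and no reset: what is moved stays moved. The work goes in short steps, Python scripts to look and compute and a tool call to move; the robot and the scene stay as the last step left them, time stands still between calls to the robot, and variables do not carry over. Pictures are saved under pics/ and viewed, at most 10 in all, crops included, and the job is handed in when it is done.

Besides the shell and the picture viewer there is one more tool, called after "Call:" as name(argument=value, ...) on one line, values as JSON. jog_arm: Moves the arm, as the interface text tells. Its arguments: {"type":"object","properties":{"rows":{"type":"array"},"claw":{"type":"number"}},"required":["rows"]}

```bash
mkdir -p pics; ls; python3 - <<'E'
from station import *
import cv2,numpy as np
print(finger_overhang if not callable(finger_overhang) else finger_overhang())
s=sense();print(s)
a=capture("side");b=capture("top")
for n in("side","top","wrist"):print(n,camera_model(n))
cv2.imwrite("pics/side.png",a[...,::-1]);cv2.imwrite("pics/top.png",b[...,::-1])
E
```

```text
pics
0.0697
{'time_s': 0.0, 'joints': array([-5.95516956e+01,  2.20900207e+01,  3.79175515e-01, -3.07279161e-02,
       -6.84106581e+01, -1.48167672e+01]), 'joint_velocities': array([ 0.02683691,  0.0002428 ,  0.00950119, -0.00028294,  0.03293846,
       -0.01331657]), 'effort': array([ 3.82644548e-04, -3.90662420e+01,  1.87406248e+01,  4.21982288e+00,
        1.09453057e-02, -2.03819441e-04]), 'tcp_pos': array([ 0.16831373, -0.60143362,  0.29115861]), 'ee_rot': array([[-9.63067676e-01, -2.69258680e-01, -6.44722502e-04],
       [-2.69259445e-01,  9.63065429e-01,  2.08083525e-03],
       [ 6.06270018e-05,  2.17758279e-03, -9.99997627e-01]]), 'wrist_force': array([-0.25132355, -0.97602397,  0.04707183]), 'moment': array([ 0.01121788, -0.02690402,  0.00455201]), 'gripper_force': 0.0, 'gripper_width': 1.002448996892433}
side {'fovy': 52.20148952121779, 'cx': 320.0917207107893, 'cy': 233.74504259704233, 'eye': array([0.44354815, 1.09455819, 0.59818336]), 'rotation': array([[-0.99684973, -0.00236284,  0.07927825],
       [-0.07489764,  0.35691324, -0.93113011],
       [-0.02609534, -0.93413455, -0.35596584]])}
top {'fovy': 54.69937826231393, 'cx': 319.8315854390636, 'cy': 236.5742600037803, 'eye': array([0.45401941, 0.01604752, 1.21598069]), 'rotation': array([[ 0.02626132, -0.99628431,  0.08202388],
       [-0.99959198, -0.02709326, -0.00904599],
       [ 0.01123467, -0.08175285, -0.99658931]])}
wrist {'fovy': 61.827733655634646, 'cx': 316.76591584020724, 'cy': 238.2133861665821, 'eye': array([ 0.0932133 , -0.6223729 ,  0.38246763]), 'rotation': array([[-0.26905984,  0.92301083,  0.27505966],
       [ 0.9631212 ,  0.25723403,  0.07891901],
       [ 0.00208839,  0.28614973, -0.95818264]])}
```

View pics/top.png

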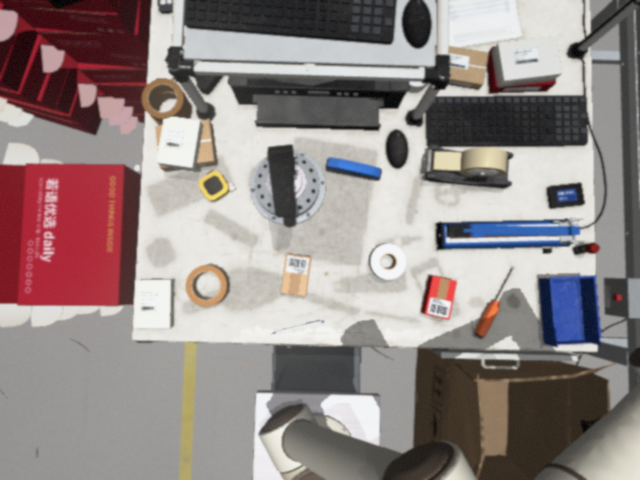

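View pics/side.png

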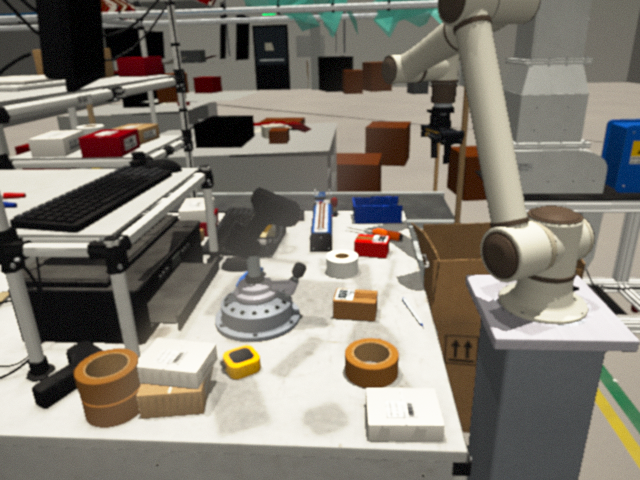

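```bash
cat > h.py <<'E'
import numpy as np,cv2
from station import *
def ray(m,u,v):
    f=240/np.tan(np.radians(m["fovy"]/2))
    return m["eye"],m["rotation"]@np.array([(u-m["cx"])/f,(v-m["cy"])/f,1])
def plane(m,u,v,z):
    e,d=ray(m,u,v);return e+d*(z-e[2])/d[2]
def proj(m,p):
    f=240/np.tan(np.radians(m["fovy"]/2));c=m["rotation"].T@(np.asarray(p)-m["eye"])
    return np.array([m["cx"]+f*c[0]/c[2],m["cy"]+f*c[1]/c[2]])
E
python3 - <<'E'
from h import *
b=cv2.imread("pics/top.png");a=cv2.imread("pics/side.png");m=camera_model("top");ms=camera_model("side")
hsv=cv2.cvtColor(b,cv2.COLOR_BGR2HSV)
def comp(mask,x0,y0,x1,y1):
    k=np.zeros_like(mask);k[y0:y1,x0:x1]=mask[y0:y1,x0:x1]
    cs,_=cv2.findContours(k,cv2.RETR_EXTERNAL,cv2.CHAIN_APPROX_NONE)
    return max(cs,key=cv2.contourArea)
br=cv2.inRange(hsv,(5,70,60),(25,255,255))
c=comp(br,180,255,235,315);(u,v),r=cv2.minEnclosingCircle(c);p=plane(m,u,v,.045);q=plane(m,u+r,v,.045);print("tape",p,np.linalg.norm(q-p)*2)
# parcel (close over label)
c=comp(br,270,240,325,305);print('parcel brown',cv2.minAreaRect(c),cv2.boundingRect(c))
P=np.array([plane(m,*x,.05)[:2] for x in c[:,0]],np.float32);print("parcel top plane",cv2.minAreaRect(P))
w=cv2.inRange(hsv,(0,0,225),(180,40,255))
c=comp(w,365,238,412,285);(u,v),r=cv2.minEnclosingCircle(c);p=plane(m,u,v,.05);q=plane(m,u+r,v,.05);print("roll",(u,v,r),p,np.linalg.norm(q-p)*2)
c=comp(w,280,248,315,275);print('label',cv2.minAreaRect(c))
k=b[110:320,170:420];k=cv2.resize(k,None,fx=3,fy=3,interpolation=cv2.INTER_CUBIC);cv2.imwrite("pics/t2.png",k[:600,:])
k=a[170:340,190:400];k=cv2.resize(k,None,fx=3.5,fy=3.5,interpolation=cv2.INTER_CUBIC);cv2.imwrite("pics/s2.png",k)
E
```

```text
tape [0.42038127 0.28535975 0.045     ] 0.10613687515373495
parcel brown ((294.2599792480469, 283.1799621582031), (24.324472427368164, 21.77889060974121), 8.130102157592773) (281, 272, 27, 24)
parcel top plane ((0.4313834011554718, 0.06626349687576294), (0.060848161578178406, 0.053986698389053345), 83.71695709228516)
roll (392.637939453125, 258.0172424316406, 22.508182525634766) [ 0.50084439 -0.17911035  0.05      ] 0.11354742782747197
label ((291.0, 264.0), (16.0, 10.0), 90.0)
```

View pics/t2.png

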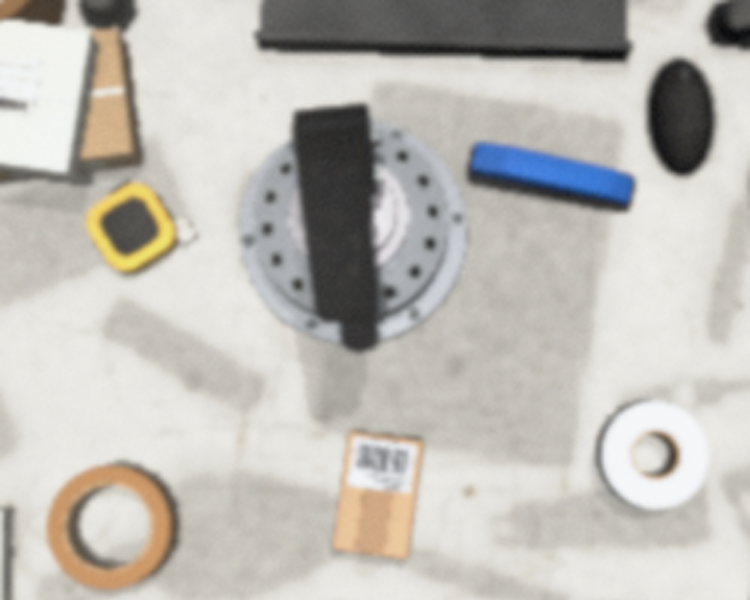

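View pics/s2.png

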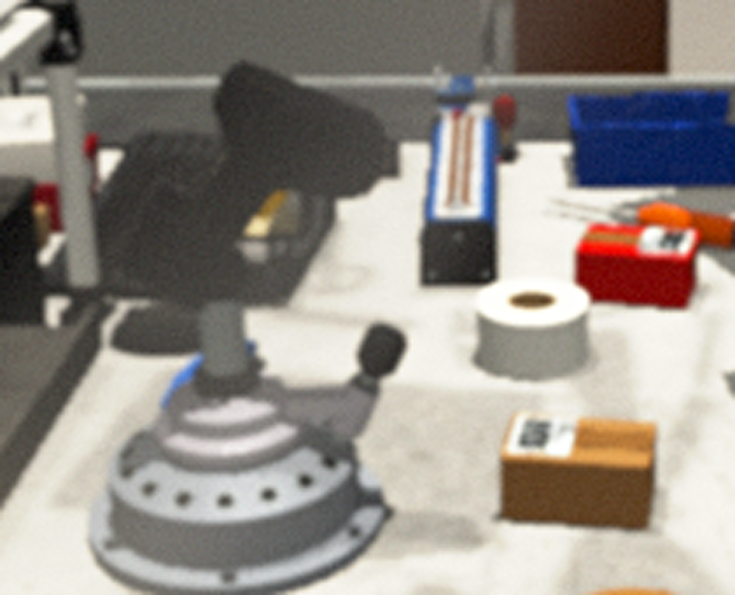

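```bash
python3 - <<'E'
from h import *
m=camera_model("top");ms=camera_model("side")
T=lambda x,y,z:plane(m,170+x/3-.33,110+y/3-.33,z)
print("axis bolts",T(352.5,228.5,.012),"axis ring",T(350.4,219.7,.06))
pairs=[((433,211),(270,225)),((432,243),(264,196)),((424,181),(277,260)),((402,155),(298,285)),((415,271),(286,168))]
for p,q in pairs:
    d=(T(*p,.06)-T(*q,.06)); a=np.degrees(np.arctan2(d[1],d[0]));print(np.linalg.norm(d),a,(a+11.25)%22.5-11.25)
print("roll",T(653,455,.05),np.linalg.norm(T(653,509,.05)-T(653,401,.05)))
C=np.array([T(x,y,.05) for x,y in((347,430),(424,435),(411,558),(333,550))]);print("parcel",C.mean(0),[np.linalg.norm(C[i]-C[i-1]) for i in range(4)])
d=C[:2].mean(0)-C[2:].mean(0);print(np.degrees(np.arctan2(d[1],d[0])))
n=T(327,110,.3)-T(360,345,.24)
# scanner edges direction
l=T(296,115,.315)-T(317,318,.315);r=T(366,108,.315)-T(378,318,.315);print("scanner dir",[np.degrees(np.arctan2(v[1],v[0])) for v in(l,r,n)])
e,dd=ray(ms,298.8,269.4);print("knob side ray at z.121",plane(ms,298.8,269.4,.121),"roll side",plane(ms,190+533/3.5,170+301/3.5,.05),
 "parcel side top", [plane(ms,190+x/3.5,170+y/3.5,.05) for x,y in((503,448),(656,464),(655,425),(515,413))])
E
```

```text
axis bolts [0.68437467 0.09434282 0.012     ] axis ring [0.68262605 0.0932243  0.06      ]
0.13740322484905226 -83.38766396597984 6.61233603402016
0.1468172248146437 -104.18440704286107 8.315592957138932
0.14038481004154055 -59.73915099889115 7.760849001108852
0.14075617465626686 -36.517016018657095 8.482983981342905
0.13964921633858646 -127.27191137036381 7.72808862963619
roll [ 0.49214494 -0.16587215  0.05      ] 0.09044091003639461
parcel [0.45434823 0.06281291 0.05      ] [np.float64(0.10042644947314079), np.float64(0.06460703614616606), np.float64(0.1028531698337284), np.float64(0.06518721105241891)]
-4.615620830794968
scanner dir [np.float64(7.8085857692051), np.float64(4.994028744059204), np.float64(8.895601549301487)]
knob side ray at z.121 [0.58172166 0.07670069 0.121     ] roll side [ 0.49020466 -0.16525382  0.05      ] parcel side top [array([0.50217192, 0.08059085, 0.05      ]), array([0.40136445, 0.09968661, 0.05      ]), array([0.40019435, 0.04514431, 0.05      ]), array([0.49632633, 0.02969077, 0.05      ])]
```

Call:
jog_arm(rows=[[[-0.05, 0.003, -0.012, 0], [-0.05, 0.003, -0.012, 0], [-0.05, 0.003, -0.012, 0], [-0.05, 0.003, -0.012, 0], [-0.05, 0.003, -0.012, 0], [-0.05, 0.003, -0.012, 0], [-0.05, 0.003, -0.012, 0], [-0.05, 0.003, -0.012, 0], [-0.05, 0.003, -0.012, 0]]])

```text
time_s: 1.23
tcp_pos: [0.5959, -0.4538, 0.4]
ee_rot: [[-0.963, -0.27, -0.001], [-0.27, 0.963, 0.001], [0.001, 0.001, -1.0]]
wrist_force: [0.3, -0.6, -0.2]
gripper_width: 1.001
gripper_force: 0.0
```

Call:
jog_arm(rows=[[[-0.03, -0.04, 0, 0], [-0.03, -0.04, 0, 0], [-0.03, -0.04, 0, 0], [-0.03, -0.04, 0, 0], [-0.03, -0.04, 0, 0], [-0.03, -0.04, 0, 0]]])

```text
time_s: 1.98
tcp_pos: [0.7337, -0.5606, 0.3482]
ee_rot: [[-0.961, -0.267, 0.067], [-0.271, 0.961, -0.059], [-0.049, -0.075, -0.996]]
wrist_force: [-0.2, -0.3, 0.4]
gripper_width: 0.997
gripper_force: 0.0
```

```bash
python3 -c "
from h import *
s=sense();print({k:np.round(s[k],3) for k in('time_s','joints','tcp_pos','ee_rot','wrist_force')})"
```

```text
{'time_s': np.float64(1.975), 'joints': array([ -27.094,   60.676,   80.544,    1.291, -104.892,  -46.883]), 'tcp_pos': array([ 0.734, -0.561,  0.348]), 'ee_rot': array([[-0.961, -0.267,  0.067],
       [-0.271,  0.961, -0.059],
       [-0.049, -0.075, -0.996]]), 'wrist_force': array([-0.166, -0.316,  0.366])}
```

Call:
jog_arm(rows=[[[-0.03, -0.04, -0.01, 0], [-0.03, -0.04, -0.01, 0], [-0.03, -0.04, -0.01, 0], [-0.03, -0.04, -0.01, 0]]])

```text
time_s: 2.48
tcp_pos: [0.7611, -0.5811, 0.349]
ee_rot: [[-0.952, -0.254, 0.17], [-0.279, 0.949, -0.145], [-0.124, -0.186, -0.975]]
wrist_force: [0.2, 0.3, 0.4]
gripper_width: 1.001
gripper_force: 0.0
```

Call:
jog_arm(rows=[[[0.03, 0.04, 0, 0], [0.03, 0.04, 0, 0]]])

```text
time_s: 2.72
tcp_pos: [0.7187, -0.5462, 0.3352]
ee_rot: [[-0.953, -0.254, 0.167], [-0.278, 0.95, -0.145], [-0.122, -0.185, -0.975]]
wrist_force: [1.3, 0.5, 0.9]
gripper_width: 1.001
gripper_force: 0.0
```

```bash
python3 -c "
from h import *
s=sense();print({k:np.round(s[k],3) for k in('time_s','joints','tcp_pos','ee_rot','wrist_force')})"
```

```text
{'time_s': np.float64(2.725), 'joints': array([-26.191,  47.123,  48.748,   3.286, -79.275, -48.45 ]), 'tcp_pos': array([ 0.719, -0.546,  0.335]), 'ee_rot': array([[-0.953, -0.254,  0.167],
       [-0.278,  0.95 , -0.145],
       [-0.122, -0.185, -0.975]]), 'wrist_force': array([1.268, 0.503, 0.911])}
```

```bash
cat >> h.py <<'E'
def go(*pts):
    "tool-axis shift legs to successive TCP points, no turning"
    s=sense();p=s["tcp_pos"]
    for q in pts:
        d=s["ee_rot"].T@(np.array(q)-p);n=int(np.ceil(max(abs(d))/.0615));print(n,"rows of",np.round(d/n,4));p=np.array(q)
E
python3 -c "
from h import *
go((.45,.3,.46),(.50,.58,.46));s=sense();d=np.array([.6,.8,.1]);print(s['ee_rot'].T@d)"
```

```text
14 rows of [ 0.0004  0.0606 -0.0207]
5 rows of [-0.0251  0.0506 -0.0064]
[-0.8064068   0.58896911 -0.11324075]
```

Call:
jog_arm(rows=[[[0.0004, 0.0606, -0.0207, 0], [0.0004, 0.0606, -0.0207, 0], [0.0004, 0.0606, -0.0207, 0], [0.0004, 0.0606, -0.0207, 0], [0.0004, 0.0606, -0.0207, 0], [0.0004, 0.0606, -0.0207, 0], [0.0004, 0.0606, -0.0207, 0], [0.0004, 0.0606, -0.0207, 0], [0.0004, 0.0606, -0.0207, 0], [0.0004, 0.0606, -0.0207, 0], [0.0004, 0.0606, -0.0207, 0], [0.0004, 0.0606, -0.0207, 0], [0.0004, 0.0606, -0.0207, 0], [0.0004, 0.0606, -0.0207, 0], [-0.025, 0.05, -0.006, 0], [-0.025, 0.05, -0.006, 0], [-0.025, 0.05, -0.006, 0], [-0.025, 0.05, -0.006, 0], [-0.025, 0.05, -0.006, 0]]])

```text
time_s: 5.1
tcp_pos: [0.5068, 0.5575, 0.4606]
ee_rot: [[-0.952, -0.254, 0.169], [-0.278, 0.95, -0.141], [-0.124, -0.182, -0.975]]
wrist_force: [-0.2, 1.2, 1.0]
gripper_width: 0.999
gripper_force: 0.0
```

Call:
jog_arm(rows=[[[-0.04, 0.03, -0.006, 0], [-0.04, 0.03, -0.006, 0], [-0.04, 0.03, -0.006, 0], [-0.04, 0.03, -0.006, 0], [-0.04, 0.03, -0.006, 0], [-0.04, 0.03, -0.006, 0]]])

```text
time_s: 5.85
tcp_pos: [0.5872, 0.6788, 0.4214]
ee_rot: [[-0.931, -0.264, 0.252], [-0.29, 0.955, -0.068], [-0.223, -0.137, -0.965]]
wrist_force: [-0.1, 0.0, 1.1]
gripper_width: 1.001
gripper_force: 0.0
```

Call:
jog_arm(rows=[[[-0.035, 0.035, -0.008, 0], [-0.035, 0.035, -0.008, 0], [-0.035, 0.035, -0.008, 0], [-0.035, 0.035, -0.008, 0], [-0.035, 0.035, -0.008, 0], [-0.035, 0.035, -0.008, 0]]])

```text
time_s: 6.6
tcp_pos: [0.5786, 0.7624, 0.3929]
ee_rot: [[-0.88, -0.293, 0.373], [-0.29, 0.955, 0.065], [-0.375, -0.051, -0.925]]
wrist_force: [-0.7, 0.5, -0.3]
gripper_width: 1.0
gripper_force: 0.0
```

Call:
jog_arm(rows=[[[-0.005, 0.05, -0.005, 0], [-0.005, 0.05, -0.005, 0], [-0.005, 0.05, -0.005, 0], [-0.005, 0.05, -0.005, 0], [-0.005, 0.05, -0.005, 0]]])

```text
time_s: 7.22
tcp_pos: [0.4514, 0.8844, 0.3556]
ee_rot: [[-0.843, -0.322, 0.43], [-0.281, 0.947, 0.158], [-0.458, 0.012, -0.889]]
wrist_force: [0.5, 0.6, -1.0]
gripper_width: 1.004
gripper_force: 0.0
```

```bash
cat >> h.py <<'E'
AX=np.array([.683,.0938,0]);YAW=np.radians(7.8)
def frame(a):
    th=np.pi+YAW+a;f=np.array([np.cos(th),np.sin(th),0]);t=np.array([-f[1],f[0],0]);u=np.array([0,0,np.cos(.4538)])+f*np.sin(.4538)
    return f,t,u
def knob(a,pull=0):
    f,t,u=frame(a);return AX+.102*f+[0,0,.121]+u*pull
def tool(R,a,along=.054,out=.003,pull=0):
    "TCP target and tool turn for gripping knob at head angle a, keeping tool z"
    f,t,u=frame(a);z=R[:,2];tt=-t-z*(-t@z);tt/=np.linalg.norm(tt)
    psi=np.arctan2(tt@(-R[:,0]),tt@R[:,1])  # turn about z bringing y to tt
    c,s=np.cos(psi),np.sin(psi);R2=R@np.array([[c,-s,0],[s,c,0],[0,0,1]])
    return knob(a,pull)-z*along+R2[:,0]*out,R2,psi
E
python3 - <<'E'
from h import *
s=sense();R=s["ee_rot"];print(s["joints"])
for deg in(0,11,22,34,45):
    a=np.radians(deg);f,t,u=frame(a);p,R2,psi=tool(R,a,pull=.0)
    N=[AX+r*f+w*t+[0,0,z] for r,z in((.0923,.235),(.105,.257),(.110,.266),(.11,.29)) for w in(-.022,.022)]
    print(deg,np.round(p,4),"turn",psi.round(3),"yz",R2[:,1].round(3),"mis",np.degrees(np.arccos(-u@R[:,2])).round(1),"clear x",np.round([(-.0375-(R2.T@(n-p))[0])*1e3 for n in N],0))
p,R2,psi=tool(R,0);go(p-.30*R[:,2])
E
```

```text
[  76.84992951   65.36420181   80.59913047   22.5348451   -89.47341156
 -145.30722813]
0 [0.556  0.0711 0.1676] turn 0.165 yz [-0.179  0.98   0.087] mis 5.7 clear x [25. 25. 24. 24. 24. 24. 34. 34.]
11 [0.5607 0.0515 0.1676] turn -0.006 yz [-0.327  0.945  0.009] mis 1.4 clear x [26. 26. 25. 25. 25. 25. 36. 36.]
22 [0.5689 0.0333 0.1676] turn -0.177 yz [-0.465  0.883 -0.069] mis 4.5 clear x [26. 26. 24. 24. 24. 24. 35. 35.]
34 [0.5817 0.0155 0.1677] turn -0.366 yz [-0.602  0.783 -0.153] mis 9.8 clear x [24. 24. 22. 22. 21. 21. 31. 31.]
45 [0.5964 0.0018 0.1678] turn -0.545 yz [-0.712  0.664 -0.227] mis 14.5 clear x [20. 20. 17. 17. 16. 16. 25. 25.]
14 rows of [ 0.0161 -0.0576 -0.0154]
```

Call:
jog_arm(rows=[[[0.016, -0.0576, -0.0154, 0], [0.016, -0.0576, -0.0154, 0], [0.016, -0.0576, -0.0154, 0], [0.016, -0.0576, -0.0154, 0], [0.016, -0.0576, -0.0154, 0], [0.016, -0.0576, -0.0154, 0], [0.016, -0.0576, -0.0154, 0], [0.016, -0.0576, -0.0154, 0], [0.016, -0.0576, -0.0154, 0], [0.016, -0.0576, -0.0154, 0], [0.016, -0.0576, -0.0154, 0], [0.016, -0.0576, -0.0154, 0], [0.016, -0.0576, -0.0154, 0], [0.016, -0.0576, -0.0154, 0], [0, 0, 0, 0.165], [0, 0, 0.05, 0], [0, 0, 0.05, 0], [0, 0, 0.05, 0], [0, 0, 0, 0]]])

```text
time_s: 9.6
tcp_pos: [0.5, 0.1202, 0.3024]
ee_rot: [[-0.885, -0.175, 0.431], [-0.121, 0.981, 0.15], [-0.449, 0.081, -0.89]]
wrist_force: [0.5, 0.0, -0.0]
gripper_width: 1.003
gripper_force: 0.0
```

```bash
python3 - <<'E'
from h import *
s=sense();R=s["ee_rot"];print(s["joints"],s["tcp_pos"],R)
m=camera_model("wrist");b=capture("wrist")[...,::-1].copy()
k=knob(0);u=frame(0)[2]
for q,c in((k,(0,0,255)),(k+.011*u,(0,255,0)),(k-.008*u,(255,0,0))):
    cv2.circle(b,tuple(int(round(v)) for v in proj(m,q)),3,c,-1)
cv2.imwrite("pics/w1.png",b)
p,R2,psi=tool(R,0);print(psi);go(p)
E
```

```text
[  34.37402211    0.97848787  -34.40837991   14.21087853  -29.03273765
 -126.25615303] [0.49998183 0.12015052 0.30244986] [[-0.88536245 -0.17492019  0.43073921]
 [-0.12073993  0.98123993  0.15029994]
 [-0.448949    0.0810625  -0.88987284]]
-0.0005368461625708129
3 rows of [ 0.0064 -0.0231  0.0462]
```

View pics/w1.png

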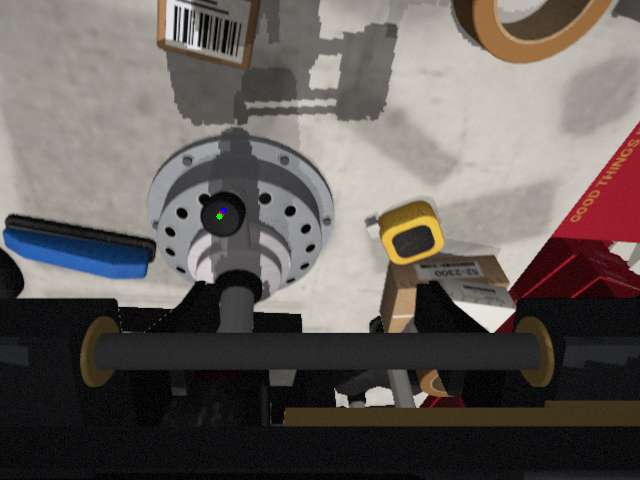

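Call:
jog_arm(rows=[[[0.0095, -0.0345, 0, 0], [0.0095, -0.0345, 0, 0], [0, 0, 0.03, 0], [0, 0, 0.03, 0], [0, 0, 0.03, 0], [0, 0, 0.02, 0], [0, 0, 0, 0]]])

```text
time_s: 10.52
tcp_pos: [0.5443, 0.0679, 0.1953]
ee_rot: [[-0.882, -0.177, 0.438], [-0.12, 0.981, 0.155], [-0.456, 0.084, -0.886]]
wrist_force: [-0.7, -0.3, -0.1]
gripper_width: 1.002
gripper_force: 0.0
```

```bash
python3 - <<'E'
from h import *
s=sense();R=s["ee_rot"];print(s["joints"],s["wrist_force"])
p,R2,psi=tool(R,0);print(psi,"remaining tool",R.T@(p-s["tcp_pos"]))
print("pull dir tool",R.T@frame(0)[2])
E
```

```text
[  24.75160549   12.49379562  -38.66234443   12.3436824   -11.55866932
 -117.19914587] [-0.7388021  -0.28121527 -0.1056405 ]
-0.0008490681874097667 remaining tool [ 0.00230481 -0.00104724  0.03013031]
pull dir tool [-0.02012228  0.09373521 -0.99539379]
```

Call:
jog_arm(rows=[[[0.002, -0.001, 0.009, 0], [0, 0, 0.009, 0], [0, 0, 0.009, 0], [0, 0, 0, 0]]])

```text
time_s: 11.02
tcp_pos: [0.5565, 0.0687, 0.1721]
ee_rot: [[-0.885, -0.178, 0.43], [-0.12, 0.98, 0.158], [-0.45, 0.088, -0.889]]
wrist_force: [-0.3, 0.3, -0.3]
gripper_width: 1.002
gripper_force: 0.0
```

```bash
python3 - <<'E'
from h import *
s=sense();R=s["ee_rot"];print(s["joints"],s["wrist_force"])
p,R2,psi=tool(R,0);print(psi,"remaining tool",R.T@(p-s["tcp_pos"]), R[:,2])
print("pull dir tool",R.T@frame(0)[2])
E
```

```text
[  24.06141717   15.75482     -37.97751703   11.16669228   -9.20385141
 -115.59614781] [-0.25710367  0.31530026 -0.30191984]
-0.0014133134621917766 remaining tool [0.00210195 0.00193623 0.00413716] [ 0.43030741  0.1582144  -0.88870903]
pull dir tool [-0.01280346  0.09836111 -0.99506842]
```

Call:
jog_arm(rows=[[[0, 0.002, 0, 0], [0, 0, 0, 0], [0, 0, 0, 0], [0, 0, 0, 0], [0, 0, 0, 0], [0, 0, 0, 0]]], claw=0.2)

```text
time_s: 11.78
tcp_pos: [0.5557, 0.0704, 0.1728]
ee_rot: [[-0.885, -0.178, 0.43], [-0.12, 0.98, 0.159], [-0.449, 0.089, -0.889]]
wrist_force: [-0.8, 0.5, 1.0]
gripper_width: 0.402
gripper_force: 0.0
```

Call:
jog_arm(rows=[[[0, 0, 0, 0], [0, 0, 0, 0], [0, 0, 0, 0]]])

```text
time_s: 12.15
tcp_pos: [0.5557, 0.0704, 0.1728]
ee_rot: [[-0.885, -0.178, 0.43], [-0.12, 0.98, 0.159], [-0.449, 0.089, -0.889]]
wrist_force: [-0.3, -0.2, 0.6]
gripper_width: 0.337
gripper_force: 30.0
```

Call:
jog_arm(rows=[[[0, 0.0004, -0.0036, 0], [0, 0.0004, -0.0036, 0], [0, 0.0004, -0.0036, 0], [0, 0.0004, -0.0036, 0], [0, 0, 0, 0], [0, 0, 0, 0]]])

```text
time_s: 12.9
tcp_pos: [0.5494, 0.0697, 0.1856]
ee_rot: [[-0.885, -0.178, 0.43], [-0.12, 0.98, 0.159], [-0.449, 0.089, -0.889]]
wrist_force: [5.7, -0.8, -6.8]
gripper_width: 0.342
gripper_force: 30.0
```

```bash
python3 - <<'E'
from h import *
s=sense();R=s["ee_rot"];P=s["tcp_pos"];print(s["joints"],s["wrist_force"],R[:,2])
# swing path: keep the grasp point fixed in head frame, turn about tool z
def Rz(a):c,q=np.cos(a),np.sin(a);return np.array([[c,-q,0],[q,c,0],[0,0,1]])
g0=P+R[:,2]*.051;print("grasp-knob along",(g0-knob(0))@frame(0)[2], (g0-knob(0)))
cur=R.copy();g=g0
n=12;_,_,p0=tool(R,0);prev=p0
for i in range(1,n+1):
    a=np.radians(46.0)*i/n
    gi=AX+Rz(a)@(g0-AX);psi=tool(R,a)[2]
    print(np.round(cur.T@(gi-g),4),round(psi-prev,4));cur=R@Rz(psi-p0);g=gi;prev=psi
E
```

```text
[  24.62170214   13.92653687  -37.6299615    10.16218686  -11.41739889
 -115.019702  ] [ 5.74792523 -0.78544336 -6.75013386] [ 0.42984418  0.15857563 -0.8888688 ]
grasp-knob along 0.022080547754680747 [-0.01064006 -0.00221241  0.01927891]
[-0.0003 -0.0075 -0.0006] -0.0599
[-0.0003 -0.0075 -0.0004] -0.0596
[-0.0003 -0.0075 -0.0002] -0.0595
[-0.0003 -0.0075  0.0001] -0.0595
[-0.0003 -0.0075  0.0003] -0.0596
[-0.0003 -0.0075  0.0005] -0.0598
[-0.0003 -0.0075  0.0008] -0.0601
[-0.0003 -0.0075  0.001 ] -0.0605
[-0.0003 -0.0074  0.0012] -0.061
[-0.0003 -0.0074  0.0014] -0.0616
[-0.0003 -0.0074  0.0016] -0.0623
[-0.0003 -0.0073  0.0018] -0.0631
```

Call:
jog_arm(rows=[[[-0.0003, -0.0074, -0.0006, -0.059], [-0.0003, -0.0074, -0.0004, -0.059], [-0.0003, -0.0074, -0.0002, -0.059], [-0.0003, -0.0074, 0.0001, -0.059], [-0.0003, -0.0074, 0.0003, -0.059], [-0.0003, -0.0074, 0.0005, -0.059]]])

```text
time_s: 13.65
tcp_pos: [0.5638, 0.0291, 0.1853]
ee_rot: [[-0.768, -0.476, 0.429], [-0.454, 0.877, 0.16], [-0.452, -0.072, -0.889]]
wrist_force: [2.6, 6.8, -5.2]
gripper_width: 0.338
gripper_force: 30.0
```

Call:
jog_arm(rows=[[[-0.0003, -0.0073, 0.0007, -0.059], [-0.0003, -0.0073, 0.001, -0.06], [-0.0003, -0.0073, 0.0012, -0.06], [-0.0003, -0.0073, 0.0014, -0.06], [-0.0003, -0.0073, 0.0016, -0.061], [-0.0003, -0.0072, 0.0017, -0.061], [0, 0, 0, 0]]])

```text
time_s: 14.52
tcp_pos: [0.5936, -0.003, 0.1852]
ee_rot: [[-0.552, -0.716, 0.428], [-0.733, 0.661, 0.16], [-0.397, -0.225, -0.89]]
wrist_force: [1.7, 7.1, -2.8]
gripper_width: 0.356
gripper_force: 30.0
```

```bash
python3 - <<'E'
from h import *
s=sense();R=s["ee_rot"];P=s["tcp_pos"];print(s["joints"],s["wrist_force"],s["moment"],R[:,2])
g=P+R[:,2]*.051;r=g-AX
print(np.degrees(np.arctan2(r[1],r[0]))%360-187.8,np.hypot(*r[:2]),g[2],"before", np.hypot(*(np.array([-0.01064,-0.0022])+(knob(0)-AX)[:2])), .1403)
r0=knob(0)+[-0.01064,-0.0022,0]-AX;print("initial ang",np.degrees(np.arctan2(r0[1],r0[0]))%360-187.8)
E
```

```text
[ 13.89870194  17.84797268 -24.63101214  -8.60430666 -20.71601758
 -46.5149002 ] [ 1.67175356  7.11856785 -2.80882459] [1.75860942 1.35771352 1.08788464] [ 0.42764992  0.16034095 -0.88961021]
44.852997674541484 0.1114495546003362 0.1398347644822153 before 0.11284252913472925 0.1403
initial ang 0.37351947391769613
```

Call:
jog_arm(rows=[[[0, -0.0008, 0, 0], [0, 0, 0, 0]]])

```text
time_s: 14.78
tcp_pos: [0.5937, -0.0031, 0.1853]
ee_rot: [[-0.552, -0.716, 0.427], [-0.733, 0.661, 0.161], [-0.397, -0.224, -0.89]]
wrist_force: [2.2, 8.2, -4.3]
gripper_width: 0.359
gripper_force: 30.0
```

Call:
jog_arm(rows=[[[0, 0, 0, 0], [0, 0, 0, 0], [0, 0, 0, 0], [0, 0, 0, 0]]], claw=1.0)

```text
time_s: 15.28
tcp_pos: [0.5946, -0.0053, 0.1864]
ee_rot: [[-0.552, -0.714, 0.43], [-0.733, 0.661, 0.158], [-0.398, -0.228, -0.889]]
wrist_force: [0.2, -1.3, 0.0]
gripper_width: 0.726
gripper_force: 0.0
```

```bash
python3 - <<'E'
from h import *
s=sense();print(s["gripper_width"],s["wrist_force"])
a=capture("side")[...,::-1].copy();m=camera_model("side")
w=camera_model("wrist");bw=capture("wrist")[...,::-1].copy()
A=np.radians(45);u=frame(A)[2]
for pull,c in((0,(0,0,255)),(.011,(0,255,0))):
    for img,mm in((a,m),(bw,w)):
        p1=proj(mm,knob(A)+u*(.011+pull));cv2.circle(img,tuple(int(round(v)) for v in p1),1,c,-1);print(p1)
k=cv2.resize(a[170:310,190:380],None,fx=2.1,fy=2.1,interpolation=cv2.INTER_CUBIC);bw=cv2.resize(bw,(400,300))
v=np.zeros((300,800,3),np.uint8);v[:k.shape[0],:k.shape[1]]=k;v[:,400:]=bw
cv2.imwrite("pics/c1.png",v)
E
```

```text
0.7262606632461037 [ 0.2460767  -1.26269344  0.03088436]
[286.86648791 253.71116615]
[327.97127989 315.73356905]
[288.06919    249.35461307]
[321.85076549 327.28008186]
```

View pics/c1.png

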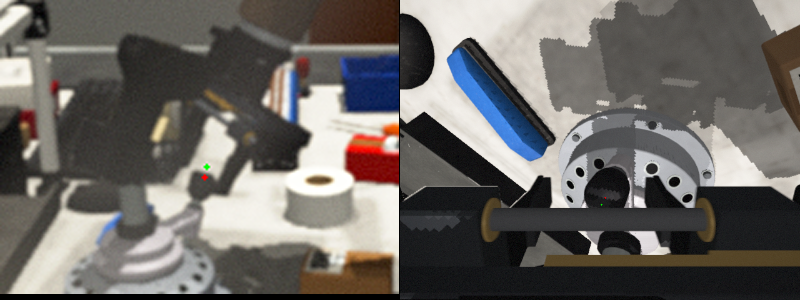

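Call:
jog_arm(rows=[[[0, 0, -0.02, 0], [0, 0, -0.03, 0], [0, 0, -0.04, 0], [0, 0, -0.05, 0], [0, 0, -0.05, 0]]])

```text
time_s: 16.0
tcp_pos: [0.5114, -0.0358, 0.3576]
ee_rot: [[-0.551, -0.714, 0.431], [-0.733, 0.661, 0.158], [-0.398, -0.229, -0.888]]
wrist_force: [-0.4, -0.0, -0.5]
gripper_width: 1.0
gripper_force: 0.0
```

```bash
python3 - <<'E'
from h import *
s=sense();R=s["ee_rot"];print(s["joints"],s["tcp_pos"],R[:,2])
a=capture("side")[...,::-1].copy();m=camera_model("side")
w=camera_model("wrist");bw=capture("wrist")[...,::-1].copy();mt=camera_model("top");t=capture("top")[...,::-1].copy();cv2.imwrite("pics/top3.png",t)
cv2.imwrite("pics/side3.png",a)
A=np.radians(45);u=frame(A)[2];f=frame(A)[0]
for img,mm in((a,m),(bw,w)):
  for pull,c in((-.011,(255,0,0)),(0,(0,0,255)),(.011,(0,255,0))):
        p1=proj(mm,knob(A)+u*pull);cv2.circle(img,tuple(int(round(v)) for v in p1),1,c,-1);print(p1)
k=cv2.resize(a[200:300,230:330],None,fx=4,fy=4,interpolation=cv2.INTER_CUBIC);bw=cv2.resize(bw,(400,300))
v=np.zeros((400,800,3),np.uint8);v[:,:400]=k;v[:300,400:]=bw
cv2.imwrite("pics/c2.png",v)
go((.33,.11,.22))
E
```

```text
[ 12.34768604  -0.75155951 -20.68429283  -5.25257013 -43.06220424
 -49.31804483] [ 0.51135816 -0.03580736  0.35759121] [ 0.43115379  0.15836992 -0.888271  ]
[284.46213706 262.42045679]
[285.66413698 258.0664472 ]
[286.86648791 253.71116615]
[332.9960423  201.87456516]
[330.38630118 203.74398127]
[327.62698981 205.72053791]
5 rows of [0.0099 0.0518 0.0134]
```

View pics/c2.png

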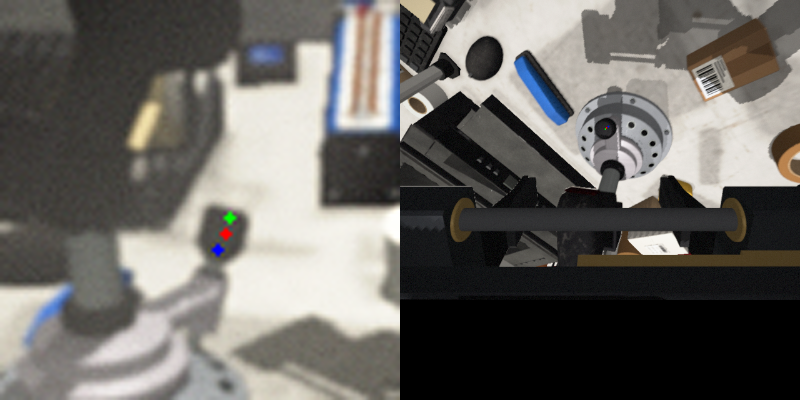

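Call:
jog_arm(rows=[[[0.01, 0.052, 0.0134, 0], [0.01, 0.052, 0.0134, 0], [0.01, 0.052, 0.0134, 0], [0.01, 0.052, 0.0134, 0], [0.01, 0.052, 0.0134, 0], [0, 0, 0, 0]]])

```text
time_s: 16.9
tcp_pos: [0.3503, 0.1013, 0.2403]
ee_rot: [[-0.554, -0.721, 0.416], [-0.736, 0.658, 0.159], [-0.388, -0.219, -0.895]]
wrist_force: [-0.5, 0.6, -0.8]
gripper_width: 0.999
gripper_force: 0.0
```

```bash
python3 - <<'E'
from h import *
s=sense();R=s["ee_rot"];print(s["joints"],s["tcp_pos"],R);print(R.T@np.array([-.94,-.34,0]),R.T@[0,0,-1])
E
```

```text
[  45.29603058  -12.353455    -61.16316636   32.95836176  -19.79477808
 -114.13233116] [0.35029971 0.10131973 0.24030997] [[-0.55411083 -0.72080441  0.41641589]
 [-0.73628197  0.65776931  0.1588345 ]
 [-0.3883942  -0.2185876  -0.89519238]]
[ 0.77120005  0.45391458 -0.44543467] [0.3883942  0.2185876  0.89519238]
```

Call:
jog_arm(rows=[[[0.03, 0.017, 0, 0], [0.03, 0.017, 0, 0], [0.03, 0.017, 0, 0], [0.03, 0.017, 0, 0]]])

```text
time_s: 17.4
tcp_pos: [0.278, 0.0408, 0.2396]
ee_rot: [[-0.575, -0.745, 0.338], [-0.74, 0.65, 0.173], [-0.349, -0.15, -0.925]]
wrist_force: [0.1, 0.0, 0.7]
gripper_width: 1.0
gripper_force: 0.0
```

```bash
python3 - <<'E'
from h import *
s=sense();R=s["ee_rot"];print(s["joints"],s["tcp_pos"],R);print(R.T@np.array([-.94,-.34,0]),R.T@[0,0,-1])
E
```

```text
[  50.90553822  -25.41295907  -61.2701156    15.62522434  -34.55073743
 -101.77910587] [0.27801039 0.04076271 0.23961447] [[-0.57491864 -0.74524726  0.33775004]
 [-0.74019934  0.64963151  0.17344692]
 [-0.3486739  -0.15028449 -0.92511679]]
[ 0.7920913   0.47965771 -0.37645698] [0.3486739  0.15028449 0.92511679]
```

Call:
jog_arm(rows=[[[0.018, 0.009, 0.008, 0], [0.018, 0.009, 0.008, 0], [0.018, 0.009, 0.008, 0], [0.018, 0.009, 0.008, 0]]])

```text
time_s: 17.9
tcp_pos: [0.254, -0.002, 0.2134]
ee_rot: [[-0.579, -0.761, 0.292], [-0.742, 0.64, 0.198], [-0.337, -0.102, -0.936]]
wrist_force: [0.8, -0.2, 0.3]
gripper_width: 0.997
gripper_force: 0.0
```

```bash
python3 - <<'E'
from h import *
s=sense();R=s["ee_rot"];print(s["joints"],s["tcp_pos"],R);print(R.T@np.array([-.94,-.34,0]),R.T@[0,0,-1])
E
```

```text
[ 41.60770757 -25.68826818 -61.27111219   4.71741307 -34.032406
 -84.0675998 ] [ 0.25396691 -0.00202667  0.21335034] [[-0.5788042  -0.76145895  0.2918321 ]
 [-0.74245027  0.64009117  0.197613  ]
 [-0.33727333 -0.10229159 -0.93583285]]
[ 0.79650904  0.49814041 -0.34151059] [0.33727333 0.10229159 0.93583285]
```

```bash
python3 - <<'E'
from h import *
go((.43,.165,.22),(.43,.165,.11));R=sense()["ee_rot"];print(R.T@[-.02,-.008,0])
E
```

```text
4 rows of [-0.057  -0.007   0.0195]
2 rows of [0.0186 0.0056 0.0515]
[ 0.01751569  0.01010845 -0.00741755]
```

Call:
jog_arm(rows=[[[-0.057, -0.007, 0.0195, 0], [-0.057, -0.007, 0.0195, 0], [-0.057, -0.007, 0.0195, 0], [-0.057, -0.007, 0.0195, 0], [0.0093, 0.0028, 0.0257, 0], [0.0093, 0.0028, 0.0257, 0], [0.0093, 0.0028, 0.0257, 0], [0.0093, 0.0028, 0.0257, 0]]], claw=0.2)

```text
time_s: 18.9
tcp_pos: [0.4369, 0.159, 0.121]
ee_rot: [[-0.583, -0.769, 0.262], [-0.746, 0.634, 0.202], [-0.322, -0.077, -0.944]]
wrist_force: [0.9, -1.1, 0.2]
gripper_width: 0.225
gripper_force: 0.0
```

```bash
python3 - <<'E'
from h import *
s=sense();R=s["ee_rot"];print(s["joints"],s["tcp_pos"],R);print(R.T@np.array([-.02,-.01,0]),R.T@[0,0,-1])
E
```

```text
[ 40.49763073  14.54503846 -46.94950657   5.76914281  -9.25828699
 -84.80593082] [0.43690849 0.15900949 0.1209592 ] [[-0.58291444 -0.76922937  0.26171919]
 [-0.74619202  0.63426736  0.2022434 ]
 [-0.3215715  -0.07740217 -0.94371642]]
[ 0.01912021  0.00904191 -0.00725682] [0.3215715  0.07740217 0.94371642]
```

Call:
jog_arm(rows=[[[0.019, 0.009, -0.005, 0], [0.019, 0.009, -0.005, 0], [0.019, 0.009, -0.005, 0], [0.019, 0.009, -0.004, 0], [0.019, 0.009, -0.004, 0]]])

```text
time_s: 19.52
tcp_pos: [0.3515, 0.1071, 0.1255]
ee_rot: [[-0.583, -0.777, 0.237], [-0.747, 0.627, 0.221], [-0.32, -0.048, -0.946]]
wrist_force: [0.4, -0.2, -0.4]
gripper_width: 0.202
gripper_force: 0.0
```

```bash
python3 - <<'E'
from h import *
s=sense();R=s["ee_rot"];print(s["joints"],s["tcp_pos"],R);print(R.T@np.array([-.02,-.01,0]),R.T@[0,0,-1])
E
```

```text
[ 42.65447228   5.84488627 -56.07538513  -0.64613098  -9.20004396
 -80.47015261] [0.35148329 0.10713597 0.12554051] [[-0.58271904 -0.77741955  0.23676434]
 [-0.74703431  0.6271226   0.22058327]
 [-0.31996601 -0.04833301 -0.94619537]]
[ 0.01912472  0.00927717 -0.00694112] [0.31996601 0.04833301 0.94619537]
```

```bash
cat > fk.py <<'E'
from h import *
from scipy.optimize import least_squares
D=[([-59.553,22.042,.453,0,-68.411],[.168,-.602,.292],[0,0,-1]),
([-27.094,60.676,80.544,1.291,-104.892],[.734,-.561,.348],[.067,-.059,-.996]),
([-26.191,47.123,48.748,3.286,-79.275],[.719,-.546,.335],[.167,-.145,-.975]),
([76.85,65.364,80.6,22.53,-89.47],[.4514,.8844,.3556],[.43,.158,-.889]),
([34.374,.978,-34.408,14.21,-29.03],[.5,.12015,.30245],[.4307,.1503,-.88987]),
([24.061,15.755,-37.978,11.167,-9.204],[.5565,.0687,.1721],[.4303,.1582,-.8887]),
([13.9,17.848,-24.631,-8.604,-20.716],[.5936,-.003,.1852],[.4276,.1603,-.8896]),
([12.348,-.7516,-20.684,-5.2526,-43.062],[.51136,-.0358,.35759],[.43115,.15837,-.88827]),
([45.296,-12.353,-61.163,32.958,-19.795],[.3503,.10132,.2403],[.4164,.1588,-.8952]),
([50.9,-25.413,-61.27,15.625,-34.55],[.278,.04076,.2396],[.3378,.1734,-.9251]),
([40.498,14.545,-46.95,5.769,-9.258],[.4369,.159,.12096],[.2617,.2022,-.9437]),
([42.654,5.845,-56.075,-.646,-9.2],[.35148,.10714,.12554],[.2368,.2206,-.9462])]
def fk(q,P):
    h,L1,L2,d,e,x0,k=P;a,b=np.radians(q[0]),np.radians(q[1]);c=np.radians(q[1]-q[2])
    r=x0+L1*np.sin(b)+L2*np.cos(c)+k*np.sin(c);z=h+L1*np.cos(b)-L2*np.sin(c)+k*np.cos(c)
    return np.array([r*np.cos(a)+e*np.sin(a),r*np.sin(a)-e*np.cos(a),z])
P=least_squares(lambda P:np.concatenate([fk(q,P)+P[3]*np.array(z)-p for q,p,z in D]),[.4,.5,.5,.2,.15,0,0],ftol=1e-12)
if __name__=="__main__":
    print(P.x,np.abs(P.fun).max())
    h,L1,L2,d,e,x0,k=P.x
    # planar: tool lean t from vertical(outward), j5 clamp
    for z in(.09,.13,.2,.3,.4,.5,.6):
        for t in(0,-5):
            c=np.radians(81-t)
            cb=(z+d*np.cos(np.radians(t))-h+L2*np.sin(c)-k*np.cos(c))/L1
            if abs(cb)<1:
                for sg in(1,-1):
                    b=sg*np.arccos(cb);r=x0+L1*np.sin(b)+L2*np.cos(c)+k*np.sin(c)+d*np.sin(np.radians(t));print(z,t,"j2",np.degrees(b).round(1),"j3",(np.degrees(b-c)).round(1),"r",r.round(3),"R",np.hypot(r,e).round(3))
E
python3 fk.py
```

```text
[ 0.2001917   0.51984846  0.40888435  0.2206582   0.15636573  0.03972758
 -0.00753751] 0.042490121416637605
0.09 0 j2 7.4 j3 -73.6 r 0.163 R 0.226
0.09 0 j2 -7.4 j3 -88.4 r 0.029 R 0.159
0.09 -5 j2 4.8 j3 -81.2 r 0.085 R 0.178
0.09 -5 j2 -4.8 j3 -90.8 r -0.002 R 0.156
```

```bash
python3 - <<'E'
from h import *
R=sense()["ee_rot"];print(R.T@(.06*np.array([-.735,-.678,0.1])))
E
```

```text
[ 0.05416747  0.00848286 -0.02509181]
```

Call:
jog_arm(rows=[[[0.054, 0.0085, -0.025, 0], [0.054, 0.0085, -0.025, 0], [0.054, 0.0085, -0.025, 0]]])

```text
time_s: 19.9
tcp_pos: [0.2319, -0.0237, 0.1459]
ee_rot: [[-0.579, -0.785, 0.222], [-0.748, 0.619, 0.238], [-0.324, -0.028, -0.946]]
wrist_force: [1.3, -2.1, 0.1]
gripper_width: 0.198
gripper_force: 0.0
```

```bash
python3 - <<'E'
from h import *
s=sense();R=s["ee_rot"];a=np.radians(s["joints"][0]);print(s["joints"],s["tcp_pos"],R[:,2]);print(R.T@(.06*np.array([-np.cos(a),-np.sin(a),0])),R.T@[0,0,-1])
E
```

```text
[ 27.70920751 -13.40448302 -61.26464956 -14.87943811 -24.89139237
 -53.16155892] [ 0.23193176 -0.02372874  0.14593804] [ 0.22151995  0.23842753 -0.94555868]
[ 0.05162687  0.02440107 -0.01841885] [0.32427448 0.0276557  0.94555868]
```

```bash
python3 - <<'E'
from h import *
m=camera_model("side");mt=camera_model("top")
for p in((-.3,-.8,.25),(-.3,-.8,.5),(-.58,-.62,.25),(-.58,-.62,.5),(-.65,-.7,.4),(0,-.85,.3),(-.7,.5,.4),(-.85,0,.4)):print(p,proj(m,p).round(),proj(mt,p).round())
E
```

```text
(-0.3, -0.8, 0.25) [559. 140.] [721. 672.]
(-0.3, -0.8, 0.5) [569.  70.] [875. 822.]
(-0.58, -0.62, 0.25) [666. 149.] [634. 828.]
(-0.58, -0.62, 0.5) [684.  70.] [ 759. 1045.]
(-0.65, -0.7, 0.4) [684. 100.] [751. 991.]
(0, -0.85, 0.3) [475. 126.] [763. 526.]
(-0.7, 0.5, 0.4) [1412.  211.] [ -20. 1018.]
(-0.85, 0, 0.4) [1003.  133.] [ 302. 1134.]
```

```bash
python3 - <<'E'
import cv2
a=cv2.imread("pics/side.png");cv2.imwrite("pics/s4.png",cv2.resize(a[60:320,400:640],None,fx=2.3,fy=2.3))
E
```

```text
(no output)
```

View pics/s4.png

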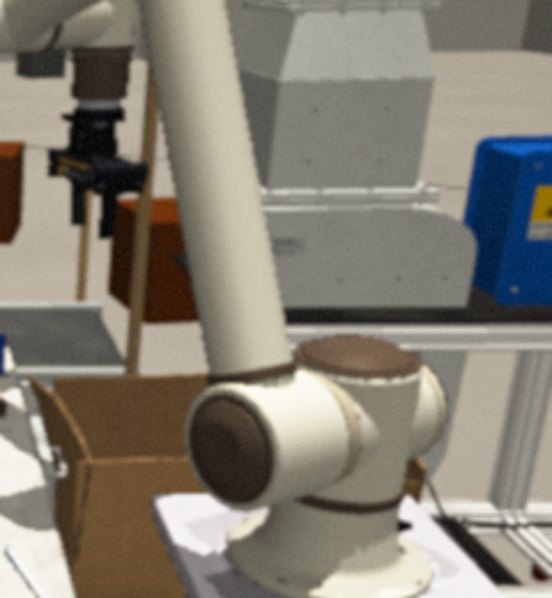

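```bash
python3 - <<'E'
from h import *
s=sense();go((.443,.051,.19));R=s["ee_rot"]
y=np.array([np.cos(np.radians(85.4)),np.sin(np.radians(85.4)),0]);z=R[:,2];y-=z*(y@z);print(np.arctan2(y@-R[:,0],y@R[:,1]))
E
```

```text
4 rows of [-0.0481 -0.0301  0.0057]
0.9601152027211395
```

Call:
jog_arm(rows=[[[-0.048, -0.03, 0.0057, 0], [-0.048, -0.03, 0.0057, 0], [-0.048, -0.03, 0.0057, 0], [-0.048, -0.03, 0.0057, 0], [0, 0, 0, 0.16], [0, 0, 0, 0.16], [0, 0, 0, 0.16], [0, 0, 0, 0.16], [0, 0, 0, 0.16], [0, 0, 0, 0.16], [0, 0, 0, 0]]], claw=1.0)

```text
time_s: 21.28
tcp_pos: [0.4437, 0.0506, 0.1895]
ee_rot: [[-0.975, 0.026, 0.222], [0.08, 0.968, 0.237], [-0.208, 0.248, -0.946]]
wrist_force: [-0.4, 0.0, -0.6]
gripper_width: 1.0
gripper_force: 0.0
```

```bash
cat >> h.py <<'E'
def turnto(R,az):
    y=np.array([np.cos(np.radians(az)),np.sin(np.radians(az)),0]);z=R[:,2];y=y-z*(y@z);return np.arctan2(y@-R[:,0],y@R[:,1])
def grasp_at(R,g): return np.array(g)-.051*R[:,2]
E
python3 - <<'E'
from h import *
s=sense();R=s["ee_rot"];print(s["joints"],s["tcp_pos"],R[:,1],R[:,2],turnto(R,85.4))
p=grasp_at(R,(.454,.063,.044));print(p,p[2]-.0187*0-.0697*-R[2,2]);go((p[0],p[1],s["tcp_pos"][2]),p)
E
```

```text
[  22.50380272    6.94015897  -34.24641743  -14.48459178  -32.31401329
 -104.48529542] [0.44367847 0.05060411 0.18953522] [0.02624809 0.96834522 0.24823087] [ 0.22154205  0.23650679 -0.94603576] -0.0014373237644569653
[0.44270136 0.05093815 0.09224782] 0.026309131287894735
1 rows of [ 0.001   0.0003 -0.0001]
2 rows of [ 0.0101 -0.0121  0.046 ]
```

Call:
jog_arm(rows=[[[0.005, -0.006, 0.023, 0], [0.005, -0.006, 0.023, 0], [0.005, -0.006, 0.023, 0], [0.005, -0.006, 0.023, 0], [0, 0, 0, 0]]])

```text
time_s: 21.9
tcp_pos: [0.4438, 0.0504, 0.0911]
ee_rot: [[-0.975, 0.028, 0.218], [0.08, 0.969, 0.235], [-0.205, 0.247, -0.947]]
wrist_force: [0.6, -0.4, 0.1]
gripper_width: 0.996
gripper_force: 0.0
```

```bash
python3 - <<'E'
from h import *
s=sense();R=s["ee_rot"];print(s["joints"],s["tcp_pos"],s["wrist_force"],R[:,1],R[:,2],turnto(R,142.8))
print(s["tcp_pos"]+.051*R[:,2])
p=grasp_at(R,(.454,.063,.044));go(p)
E
```

```text
[ 21.02762379  17.99496196 -36.75415715 -24.37963403 -19.98781494
 -92.34445683] [0.44376614 0.05044629 0.09109511] [ 0.58974724 -0.43535324  0.11878007] [0.02774749 0.96866133 0.24683053] [ 0.21832598  0.23509143 -0.94713557] -0.9717747859469362
[0.45490076 0.06243595 0.0427912 ]
1 rows of [ 0.0007  0.0008 -0.0012]
```

Call:
jog_arm(rows=[[[0, 0, 0, 0], [0, 0, 0, 0], [0, 0, 0, -0.12], [0, 0, 0, -0.12], [0, 0, 0, -0.12], [0, 0, 0, -0.12], [0, 0, 0, -0.12], [0, 0, 0, -0.12], [0, 0, 0, -0.12], [0, 0, 0, -0.13], [0, 0, 0, 0]]], claw=0.84)

```text
time_s: 23.28
tcp_pos: [0.4449, 0.0509, 0.0931]
ee_rot: [[-0.575, -0.787, 0.223], [-0.752, 0.616, 0.237], [-0.324, -0.032, -0.946]]
wrist_force: [-0.7, 0.5, 1.2]
gripper_width: 0.839
gripper_force: 0.0
```

Call:
jog_arm(rows=[[[0, 0, 0, 0], [0, 0, 0, 0], [0, 0, 0, 0], [0, 0, 0, 0]]], claw=0.5)

```text
time_s: 23.78
tcp_pos: [0.4449, 0.0509, 0.093]
ee_rot: [[-0.575, -0.787, 0.223], [-0.752, 0.616, 0.237], [-0.324, -0.031, -0.946]]
wrist_force: [-2.7, 0.5, 6.8]
gripper_width: 0.81
gripper_force: 26.7
```

```bash
python3 - <<'E'
from h import *
s=sense();R=s["ee_rot"];print(s["joints"],s["tcp_pos"],s["wrist_force"],s["gripper_width"],R[:,1],R[:,2],turnto(R,142.8))
b=capture("wrist")[...,::-1];t=capture("top")[...,::-1]
v=np.zeros((480,800,3),np.uint8);v[:360,:480]=cv2.resize(b,(480,360));v[:400,480:]=cv2.resize(t[180:320,240:352],None,fx=2.857,fy=2.857)[:400,:320]
cv2.imwrite("pics/c5.png",v)
E
```

```text
[ 21.03522617  17.79397106 -36.66329575 -24.36522445 -19.99122617
 -36.92398653] [0.44490128 0.05091251 0.09303834] [-2.68399526  0.54760048  6.78630709] 0.8101275461090186 [-0.78747808  0.61554424 -0.03136187] [ 0.22273741  0.23676973 -0.94568924] -0.0032839997640160246
```

View pics/c5.png

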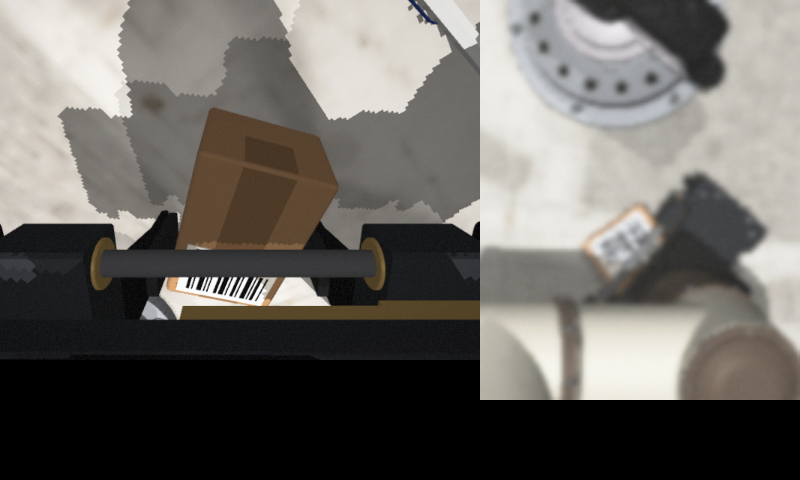

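Call:
jog_arm(rows=[[[0, 0, 0, 0], [0, 0, 0, -0.09], [0, 0, 0, -0.09], [0, 0, 0, -0.08], [0, 0, 0, 0]]], claw=0.82)

```text
time_s: 24.5
tcp_pos: [0.4449, 0.0509, 0.0926]
ee_rot: [[-0.354, -0.909, 0.222], [-0.884, 0.402, 0.236], [-0.304, -0.113, -0.946]]
wrist_force: [1.1, -0.3, 0.4]
gripper_width: 0.819
gripper_force: 1.6
```

Call:
jog_arm(rows=[[[0, 0, 0, 0], [0, 0, 0, 0], [0, 0, 0, 0.09], [0, 0, 0, 0.09], [0, 0, 0, 0.08]]], claw=0.95)

```text
time_s: 25.12
tcp_pos: [0.4446, 0.0507, 0.0922]
ee_rot: [[-0.577, -0.786, 0.221], [-0.75, 0.618, 0.236], [-0.322, -0.03, -0.946]]
wrist_force: [-0.2, -0.2, 0.4]
gripper_width: 0.95
gripper_force: 0.0
```

Call:
jog_arm(rows=[[[0, 0, 0, 0], [0, 0, 0, 0], [0, 0, 0, 0], [0, 0, 0, 0], [0, 0, 0, 0]]], claw=0.5)

```text
time_s: 25.75
tcp_pos: [0.4447, 0.0508, 0.0923]
ee_rot: [[-0.574, -0.788, 0.222], [-0.753, 0.615, 0.236], [-0.322, -0.031, -0.946]]
wrist_force: [0.3, -0.0, 0.1]
gripper_width: 0.739
gripper_force: 29.9
```

```bash
python3 - <<'E'
from h import *
s=sense();R=s["ee_rot"];p=s["tcp_pos"];g=p+.051*R[:,2];print(g)
t=p+np.array([.565-g[0],-.0615-g[1],0]);u=[0,0,.035]
go(p+u,t+u,t)
E
```

```text
[0.45599439 0.06280711 0.04408925]
1 rows of [-0.0113 -0.0011 -0.0331]
3 rows of [ 0.0103 -0.0541 -0.0017]
1 rows of [0.0113 0.0011 0.0331]
```

Call:
jog_arm(rows=[[[-0.0056, -0.0005, -0.0165, 0], [-0.0057, -0.0006, -0.0166, 0], [0.0062, -0.0325, -0.001, 0], [0.0062, -0.0325, -0.001, 0], [0.0062, -0.0325, -0.001, 0], [0.0062, -0.0325, -0.001, 0], [0.0061, -0.0323, -0.0011, 0], [0, 0, 0, 0]]])

```text
time_s: 26.75
tcp_pos: [0.5547, -0.075, 0.1264]
ee_rot: [[-0.576, -0.786, 0.222], [-0.751, 0.617, 0.235], [-0.322, -0.031, -0.946]]
wrist_force: [-0.5, 0.4, -1.5]
gripper_width: 0.734
gripper_force: 29.9
```

```bash
python3 - <<'E'
from h import *
s=sense();R=s["ee_rot"];p=s["tcp_pos"];g=p+.051*R[:,2];print(s["joints"],g,s["gripper_width"],s["wrist_force"],R[:,1],R[:,2])
m=camera_model("side");a=capture("side")[...,::-1];t=capture("top")[...,::-1]
v=np.zeros((480,800,3),np.uint8);v[:,:400]=cv2.resize(a[200:320,260:360],(400,480));v[:,400:]=cv2.resize(t[160:280,280:380],(400,480))
cv2.imwrite("pics/c6.png",v)
go(p+[.565-g[0],-.0615-g[1],.0445-g[2]])
E
```

```text
[  1.93062112  23.51974364 -18.55453008 -22.55130738 -36.43217468
 -22.85810399] [ 0.56599653 -0.06300941  0.07814163] 0.733821506965593 [-0.53848793  0.39852796 -1.4542279 ] [-0.78640844  0.61693095 -0.03095089] [ 0.22188291  0.23536443 -0.94624075]
1 rows of [0.0102 0.0002 0.0319]
```

View pics/c6.png

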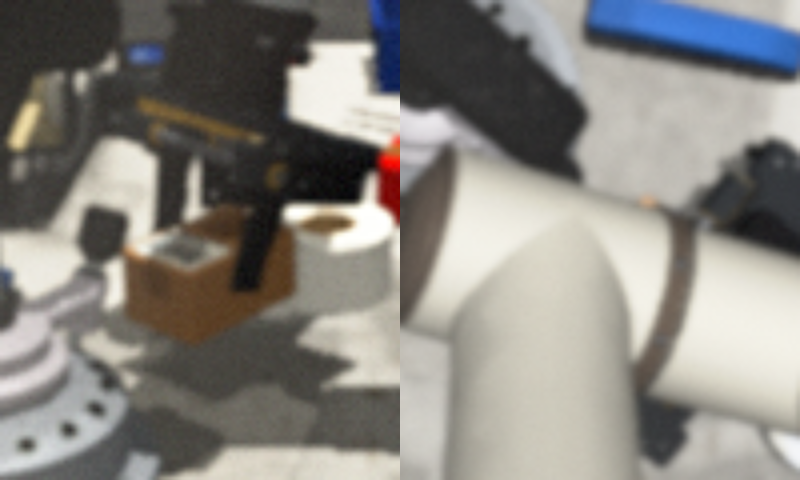

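```bash
python3 - <<'E'
from h import *
m=camera_model("side");C=[plane(m,260+x/4-.4,200+y/4-.4,.084) for x,y in((127,256),(198,290),(295,238))]
for c in C:print(c)
print(np.linalg.norm(C[0]-C[1]),np.linalg.norm(C[1]-C[2]),(C[0]+C[2])/2)
E
```

```text
[ 0.61556581 -0.03662598  0.084     ]
[0.56529121 0.01283026 0.084     ]
[ 0.50978837 -0.0666571   0.084     ]
0.07052273134750799 0.09694744221612482 [ 0.56267709 -0.05164154  0.084     ]
```

Call:
jog_arm(rows=[[[0.0045, -0.001, 0.0107, 0], [0.0045, -0.001, 0.0107, 0], [0.004, 0, 0.0108, 0], [0, 0, 0, 0], [0, 0, 0, 0]]])

```text
time_s: 27.48
tcp_pos: [0.5548, -0.0768, 0.0921]
ee_rot: [[-0.575, -0.788, 0.221], [-0.752, 0.615, 0.236], [-0.322, -0.031, -0.946]]
wrist_force: [-0.3, 0.2, -1.7]
gripper_width: 0.738
gripper_force: 29.8
```

Call:
jog_arm(rows=[[[0, 0, 0, 0], [0, 0, 0, 0], [0, 0, 0, 0], [0, 0, 0, 0]]], claw=1.0)

```text
time_s: 27.98
tcp_pos: [0.5551, -0.0769, 0.0928]
ee_rot: [[-0.574, -0.788, 0.222], [-0.752, 0.615, 0.236], [-0.323, -0.032, -0.946]]
wrist_force: [-0.3, -0.5, -0.3]
gripper_width: 0.991
gripper_force: 0.0
```

Call:
jog_arm(rows=[[[0, 0, -0.01, 0], [0, 0, -0.03, 0], [0, 0, -0.05, 0], [0, 0, -0.06, 0], [0, 0, -0.06, 0], [0.06, 0, -0.02, 0], [0.06, 0, -0.02, 0], [0, 0.06, -0.02, 0], [0, 0.06, -0.02, 0], [0, 0.06, -0.02, 0], [0, 0.06, -0.02, 0], [0, 0, 0, 0]]])

```text
time_s: 29.48
tcp_pos: [0.2229, -0.0969, 0.3614]
ee_rot: [[-0.566, -0.79, 0.236], [-0.755, 0.611, 0.237], [-0.331, -0.044, -0.943]]
wrist_force: [0.9, -0.3, 0.5]
gripper_width: 0.996
gripper_force: 0.0
```

```bash
python3 - <<'E'
from h import *
print(sense()["tcp_pos"])
b=capture("top")[...,::-1].copy();a=capture("side")[...,::-1].copy();m=camera_model("top")
cv2.imwrite("pics/top9.png",b);cv2.imwrite("pics/side9.png",a)
tgt=AX+.195*frame(np.radians(45))[0]
hsv=cv2.cvtColor(b,cv2.COLOR_BGR2HSV)
u,v=proj(m,tgt+[0,0,.05]);print("target px",u,v)
k=np.zeros((480,640),np.uint8);x,y=int(u),int(v);S=slice(y-36,y+37),slice(x-36,x+37)
br=cv2.inRange(hsv,(5,70,60),(25,255,255))[S];wl=cv2.inRange(hsv,(0,0,170),(180,60,255))[S]
cs,_=cv2.findContours(br,cv2.RETR_EXTERNAL,cv2.CHAIN_APPROX_NONE)
c=np.vstack([c for c in cs if cv2.contourArea(c)>15]);W=np.array([plane(m,p[0]+x-36,p[1]+y-36,.05)[:2] for p in c[:,0]],np.float32)
r=cv2.minAreaRect(W);print(r,"target",tgt);print(cv2.boxPoints(r));br_c=W.mean(0)
print("brown mean",br_c)
for n,q in(("knob",knob(np.radians(45))),):print(n,proj(camera_model("side"),q))
for n,(uu,vv,rr,z) in{"roll":(387.7,261.7,24,.05),"tape":(207,285,26,.045)}.items():
    o=cv2.imread("pics/top.png").astype(int);print(n,"img diff",np.abs(b[int(vv-rr):int(vv+rr),int(uu-rr):int(uu+rr)].astype(int)-o[int(vv-rr):int(vv+rr),int(uu-rr):int(uu+rr)]).mean())
o=cv2.imread("pics/side3.png").astype(int);print("knob diff vs side3",np.abs(a[240:275,270:300].astype(int)-o[240:275,270:300]).mean())
E
```

```text
[ 0.22289913 -0.09691497  0.3614035 ]
target px 346.5028947176465 231.32880589840934
((0.5639370679855347, -0.06626973301172256), (0.09552730619907379, 0.06444394588470459), 51.92243576049805) target [ 0.56510317 -0.06152333  0.        ]
[[ 0.5091155  -0.08399598]
 [ 0.5598443  -0.12374035]
 [ 0.6187586  -0.04854348]
 [ 0.5680298  -0.00879912]]
brown mean [ 0.5530892  -0.06752303]
knob [285.66413698 258.0664472 ]
roll img diff 1.627025462962963
tape img diff 1.0564595660749507
knob diff vs side3 2.6853968253968254
```

```bash
python3 -c "
from station import *
print(finish_job())"
```

```text
the job is handed in; nothing more can be done
None
```

Job handed in at about 29.5 s: the scanner faces the label roll with the pin home. The parcel measured about 5 mm and 1° off the target, flat and label up, with its barcode end towards the scanner. Neither roll had moved; the judge's verdict was not shown.

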